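Sort the radio spares into their trays

ROBOT

A 6-joint arm with a two-finger parallel gripper is mounted at the origin on a cart in front of the work surface, level with it; the furniture and walls round the work are solid. World frame = base frame: x ahead of the robot, y to its left, z up, the work surface at z = 0. Lengths are in m, angles in degrees, forces in N, time in s.
With the tool pointing down it reaches from about 0.325 to 0.85 m from the base axis. Payload 15.5 kg.
Tool frame: the origin (TCP) lies midway between the tips of the shut fingers; the grasp point (between the pads) lies 19 mm behind it; y points along the fingers, x is the direction in which the jaws open and shut, and the axes are right-handed (so a half turn about y gives the same grasp; the last joint's range is limited). The gripper opens to 91 mm and grips with 3 to 60 N. Pads are 32 mm wide; open, the fingers measure 118 mm over their backs; the gripper's body (76 mm by 178 mm) begins 60 mm behind the grasp point.
Start: joints at [68.784, 28.281, 77.091, -0, 74.628, -5.472], TCP at [0.17, 0.602, 0.214] pointing down, gripper open.
Joint ranges: [-166.48, 166.48], [-47.26, 123.95], [12.59, 153.08], [-70.14, 250.14], [6.76, 159.57], [-176.63, 176.63]. Speed limits (degrees/s): [108.29, 108.29, 147.25, 172.46, 172.46, 172.46].

INTERFACE

Orientations are given as a 3x3 rotation matrix whose columns are the frame's x, y, z axes.
In Python, from bench import ctrl gives the robot as it stands. The module is installed in compiled form; this text tells all that it offers. Calls block until the motion is done:
- ctrl.goto(position, orientation): joint-space move of the TCP to a pose.
- ctrl.move_l(position, vel=0.15, ori=None, contact_N=None): straight line of the TCP; ori=None keeps the orientation; vel is the mean speed in m/s. With contact_N (N) it stops when the force on the tool has changed by that much, and returns True; else False.
- ctrl.movej(angles): joint-space move.
- ctrl.command_gripper(opening): opening from 0.0 (shut) to 1.0 (fully open); the grip force is fixed at half the most; returns when the fingers have stopped.
- ctrl.sleep(seconds).
- ctrl.ik(position, orientation): joint angles nearest the present ones, or None.
- ctrl.read_camera(name): name is "scene" or "top" or "wrist"; returns the picture (420x560x3 uint8, blue, green, red); there is no depth.
- ctrl.camera_params(name): a dict with "fx", "fy", "cx", "cy" (pixels), "pose" (4x4, takes a point from camera to world coordinates); the wrist camera has in their place "T_tool_cam" (4x4, takes a point from camera to tool coordinates, whose origin is the TCP and whose axes are the tool frame's). Camera axes: x right, y up, looking along -z (the intrinsics and any distortion apply to the point x, -y, -z); pixel columns grow to the right and rows downward; lengths in m; the calibration is good to about 2 mm. A picture is of the moment at which its call begins: read the wrist's pose just before it. camera_params takes no time and is no camera call.
A pose or a line that the arm cannot do raises ctrl.MotionError and nothing moves.
- ctrl.sign_off(): hands the job in, once; it reports no verdict.
Readings, each from a call of its own:
- ctrl.current_t(): time.
- ctrl.current_q(): joint angles.
- ctrl.current_dq(): joint speeds.
- ctrl.current_effort(): joint torques, N m.
- ctrl.current_tool_pos(): TCP position.
- ctrl.current_eef_rot(): TCP orientation.
- ctrl.current_contact_force(): force on the tool from outside, world axes, zero at the start.
- ctrl.current_wrist_torque(): the same for the moment, N m.
- ctrl.current_grip_width(): opening from 0.0 (shut) to 1.0 (fully open).
Only numpy, scipy, OpenCV 4.12 (cv2) and the standard library are available. Lean on these libraries where they do the work, as an engineer would, in place of code of your own. Each camera call takes 0.05 s, during which the arm holds its last target.

TASK

Sort the loose radio spares into the two sorting trays, each with its like: the valve that lies on the table into the tray with the sample valve, lowered gently so that it stands upright on its black base, let go only once it rests on the floor of the tray; the two loose crystals into the tray with the sample crystal, lying flat on its floor with the same side up as now. Leave the insulator, the knob and the carton where they are.

Things in the scene. Friction and masses are not known exactly. Their poses are not given: they have to be found in the camera images.
- valve_tray: fixed painted metal sorting tray, olive-grey, where valves belong. Outside 150 x 180 mm (its x by its y), 20 mm high, open on top; floor and walls 4 mm thick. Origin: centre of the underside; x points from its front to its back (away from the robot at yaw 0), z up. One sample valve, standing on its black base (27 mm wide, 65 mm tall) is fixed on its floor at the back (x +48 mm, y 0); the two trays are alike except for their samples and may stand on either side
- crystal_tray: fixed painted metal sorting tray, olive-grey, where crystals belong. Outside 150 x 180 mm (its x by its y), 20 mm high, open on top; floor and walls 4 mm thick. Origin: centre of the underside; x points from its front to its back (away from the robot at yaw 0), z up. One sample crystal, lying flat (33 x 29 x 12 mm) is fixed on its floor at the back (x +48 mm, y 0); the two trays are alike except for their samples and may stand on either side
- valve_mid (a point): loose radio valve, rigid, 65 mm long, 35 g: round black base (27 mm diameter, 18 mm long) and grey bulb (about 25 mm diameter) with a blunt dome. Starts lying on its side on the table, dome to the robot's left (up to 35 degrees away from the robot or 20 towards it), sagging 1.5 mm there. Point: on its axis, 32.5 mm from the base's flat face. z: along the axis from base to dome, up when it stands
- crystal_1_mid (a point): loose plug-in crystal: black flat case 22 x 29 x 10 mm (its x, y, z; 12 mm over the screw heads) with two thin brass pins 12 mm long that stick out along +x, about 14 g; lies flat on the table with z up. Point: centre of the case, 5 mm above its underside
- crystal_2_mid (a point): loose plug-in crystal: black flat case 22 x 29 x 10 mm (its x, y, z; 12 mm over the screw heads) with two thin brass pins 12 mm long that stick out along +x, about 14 g; lies flat on the table with z up. Point: centre of the case, 5 mm above its underside
- egg_insulator: bystander: white waisted ceramic insulator, 32 mm diameter, 41 mm tall, standing on the table behind the other things. Origin: centre of its underside. (A tall radio set, 0.45 m high, stands at the back, from about y = 0.1 to -0.3 m; its nearest corner is about 0.68 m ahead of the robot: keep the wrist clear of it)
- spare_knob: bystander: black control knob, 33 mm diameter, 24 mm tall, on the table beside the valve. Origin: centre of its underside
- fuse_carton: bystander: small carton, 29 x 50 x 18 mm (its x, y, z), on the table beside the valve. Origin: centre of its underside
Mind the look-alikes: they are no part of the job. What is shaped like the part that bears valve_mid but pink is not meant. Leave any purple look-alike of the part that bears crystal_2_mid alone.

How it is judged:
By the outcome, as a careful person would: the job done as asked, in the order asked, and still so for the second after the job is handed in, with the robot touching nothing.
It also fails if it takes over 67 s, if anything falls off the work surface, if the arm or the gripper's body presses on something with over 40 N, if the wrist force passes 120 N, or if a joint passes its speed limit or range.

## Working session

There is one attempt and no reset: what is moved stays moved. The work goes in short steps, each a Python script; the robot and the scene stay as the last script left them, time stands still between calls to the robot, and variables do not carry over. Pictures are saved under pics/ and viewed, and the job is handed in when it is done.

```bash
mkdir -p pics; python3 - <<'E'
from bench import ctrl
import cv2,numpy as np
for n in ["scene","top","wrist"]:
    im=ctrl.read_camera(n); cv2.imwrite(f"pics/{n}0.png",im)
    p=ctrl.camera_params(n); print(n,{k:np.round(v,4).tolist() if not isinstance(v,str) else v for k,v in p.items()})
print(ctrl.current_t(),ctrl.current_eef_rot(),ctrl.current_grip_width())
E
```

```text
scene {'fx': 479.0232, 'fy': 479.0232, 'cx': 270.5483, 'cy': 209.6205, 'pose': [[0.8904, 0.3212, -0.3227, 0.2377], [-0.4552, 0.6195, -0.6395, -0.6419], [-0.0055, 0.7163, 0.6978, 0.7403], [0.0, 0.0, 0.0, 1.0]]}
top {'fx': 451.805, 'fy': 451.805, 'cx': 276.9665, 'cy': 210.8656, 'pose': [[0.0171, 0.9841, -0.1769, 0.3963], [-0.9998, 0.0154, -0.0109, -0.0046], [-0.008, 0.1771, 0.9842, 0.9622], [0.0, 0.0, 0.0, 1.0]]}
wrist {'fx': 333.6629, 'fy': 333.6629, 'cx': 286.3212, 'cy': 210.9001, 'T_tool_cam': [[1.0, 0.0008, 0.0006, -0.0004], [0.0004, 0.2635, -0.9646, -0.1709], [-0.001, 0.9646, 0.2635, 0.0741], [0.0, 0.0, 0.0, 1.0]]}
0.15 [[ 2.71302597e-01 -3.24626278e-04 -9.62494050e-01]
 [ 9.62493691e-01 -8.35482995e-04  2.71302778e-01]
 [-8.92219422e-04 -9.99999598e-01  8.57820380e-05]] 0.9990917794716588
```

View images.

View pics/scene0.png

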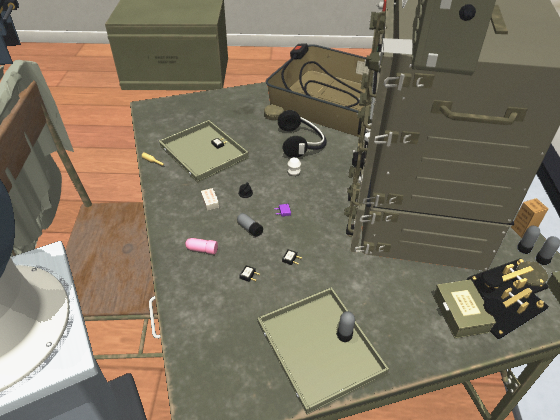

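View pics/top0.png

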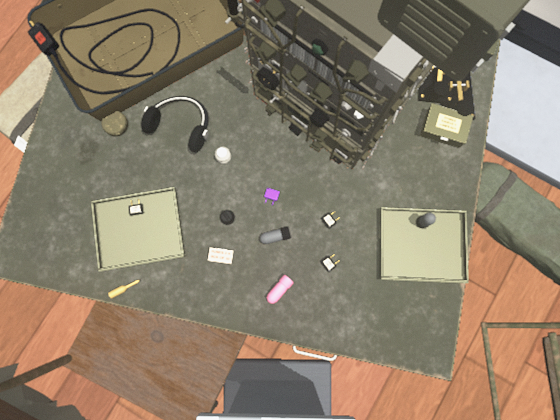

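View pics/wrist0.png

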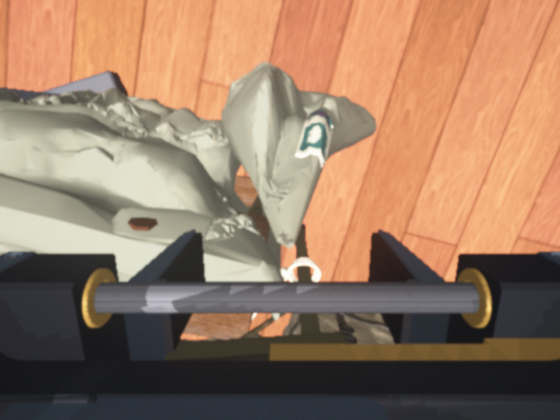

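The crystal tray is on the left (sample crystal at top px (136,208)) and the valve tray is on the right (sample valve at (427,220)). The grey valve is at top px (275,235), with its black base to the right. The pink look-alike is at (279,290). The two black crystals are at (331,219) and (331,263), and the purple look-alike is at (272,195). I'll enlarge crops to confirm this and measure.

```bash
cat > h.py <<'E'
import numpy as np,cv2
def ray(p,uv,pose):
    d=np.array([(uv[0]-p['cx'])/p['fx'],-(uv[1]-p['cy'])/p['fy'],-1.0]); return pose[:3,3],pose[:3,:3]@d
def onz(p,uv,z,pose=None):
    pose=np.array(p['pose']) if pose is None else pose
    o,d=ray(p,uv,pose); return o+d*(z-o[2])/d[2]
def proj(p,P,pose=None):
    pose=np.array(p['pose']) if pose is None else pose
    c=pose[:3,:3].T@(np.array(P)-pose[:3,3]); return np.array([p['cx']+p['fx']*c[0]/-c[2],p['cy']-p['fy']*c[1]/-c[2]])
E
python3 - <<'E'
from bench import ctrl
from h import *
im=cv2.imread('pics/top0.png'); 
a=cv2.resize(im[185:305,200:360],None,fx=5,fy=5,interpolation=cv2.INTER_CUBIC);cv2.imwrite('pics/crop1.png',a)
b=np.vstack([cv2.resize(im[180:280,80:200],None,fx=3,fy=3),cv2.resize(im[195:295,365:485],None,fx=3,fy=3)]);cv2.imwrite('pics/crop2.png',b)
p=ctrl.camera_params('top')
hsv=cv2.cvtColor(im,cv2.COLOR_BGR2HSV)
for uv in [(140,235),(420,260),(300,230),(200,220)]: print(uv,im[uv[1],uv[0]],hsv[uv[1],uv[0]])
E
```

```text
(140, 235) [169 206 207] [ 29  47 207]
(420, 260) [173 212 212] [ 30  47 212]
(300, 230) [129 144 146] [ 26  30 146]
(200, 220) [108 123 125] [ 26  35 125]
```

View pics/crop1.png

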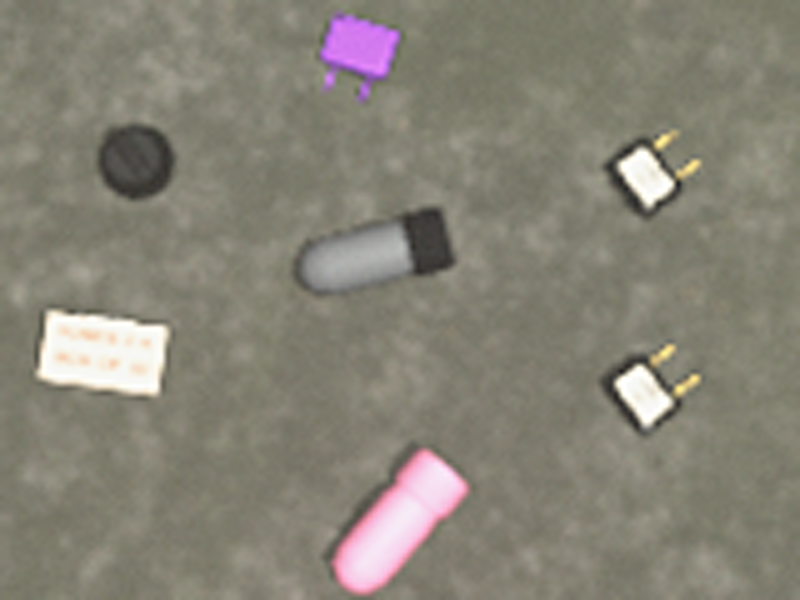

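View pics/crop2.png

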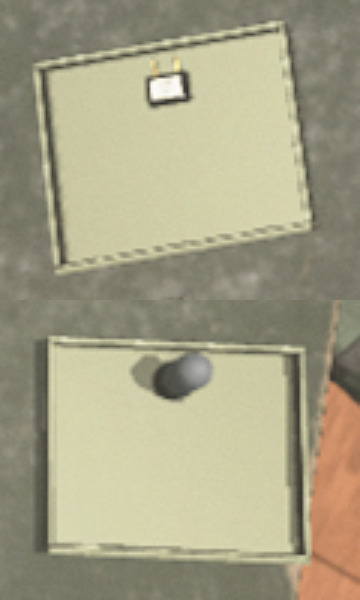

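```bash
python3 - <<'E'
from bench import ctrl
from h import *
p=ctrl.camera_params('top')
off=np.array([200,185]); c=lambda x,y:np.array([x,y])/5+off-0.4
f=onz(p,c(447,238),.0135);d=onz(p,c(297,271),.0120)
print('valve base',f,'dome',d,'len',np.linalg.norm((f-d)[:2]))
a=(d-f)[:2];print('ang',np.degrees(np.arctan2(a[1],a[0])))
for n,cs,tips in [('A',[(605,168),(644,138),(685,180),(648,216)],[(677,133),(700,163)]),('B',[(602,382),(643,352),(684,396),(646,433)],[(675,347),(699,378)])]:
    P=np.array([onz(p,c(*x),.010) for x in cs])[:,:2]; T=np.array([onz(p,c(*x),.005) for x in tips])[:,:2]
    m=P.mean(0);v=T.mean(0)-m
    print(n,m,'pin dir',np.degrees(np.arctan2(v[1],v[0])),[round(np.linalg.norm(P[i]-P[i-1]),4) for i in range(4)])
for n,cs in [('C',[(91.3,201.7),(174.3,187.3),(183.7,256),(99,270.3)]),('V',[(381.3,207.7),(466.7,211),(468.3,281.7),(381,278.7)])]:
    P=np.array([onz(p,x,.02) for x in cs])[:,:2]; m=P.mean(0); v=P[0]+P[1]-P[2]-P[3]
    print(n,m,'yaw',np.degrees(np.arctan2(v[1],v[0])),[round(np.linalg.norm(P[i]-P[i-1]),4) for i in range(4)])
    w=P[1]+P[2]-P[0]-P[3]; print(np.degrees(np.arctan2(-w[1],-w[0]))-90)
for n,u in [('knob',(227,217)),('carton',(220,255)),('purple',(272,194)),('pink1',(266,303)),('pink2',(292,278)),('ins',(223,155))]: print(n,onz(p,u,.01)[:2])
E
```

```text
valve base [ 0.52139857 -0.02027011  0.0135    ] dome [0.50652129 0.04293628 0.012     ] len 0.06493366389769199
ang 103.24497987263636
A [ 0.55009332 -0.10460336] pin dir -55.55332691442235 [np.float64(0.0274), np.float64(0.0213), np.float64(0.025), np.float64(0.0223)]
B [ 0.4586957  -0.10358257] pin dir -56.40683448802152 [np.float64(0.0279), np.float64(0.0215), np.float64(0.0249), np.float64(0.0224)]
C [0.52360163 0.30028695] yaw 11.107975407008405 [np.float64(0.1477), np.float64(0.1789), np.float64(0.1492), np.float64(0.1776)]
10.786342164271659
V [ 0.49968497 -0.30250539] yaw -1.7919579936767662 [np.float64(0.1489), np.float64(0.1799), np.float64(0.1477), np.float64(0.1788)]
-1.1760978620679623
knob [0.55247442 0.1126052 ]
carton [0.47113908 0.12438545]
purple [0.60424911 0.01734387]
pink1 [0.37373072 0.02535134]
pink2 [ 0.42574951 -0.02777407]
ins [0.69004797 0.12643886]
```

Valve and crystals are confirmed in the crop, and both trays and the 65 mm valve length measure correctly. The valve grasp will be tilted 35° towards the dome side, so that after a 90° turn the hand still comes in from above. Next I'll check reachability.

```bash
cat >> h.py <<'E'
from scipy.spatial.transform import Rotation as Ro
UP=np.array([0,0,1.])
def unit(v): return v/np.linalg.norm(v)
TH=np.radians(35)
TRV=np.array([.4997,-.3025,0]); YV=np.radians(-1.5)
TRC=np.array([.5236,.3003,0]); YC=np.radians(10.95)
def local(T,yaw,x,y,z): return T+np.array([np.cos(yaw)*x-np.sin(yaw)*y,np.sin(yaw)*x+np.cos(yaw)*y,z])
def vgrasp(base,ang,s=.026,tz=.0117,flip=1):
    ah=np.array([np.cos(ang),np.sin(ang),0])
    y=-UP*np.cos(TH)-ah*np.sin(TH); z=flip*(ah*np.cos(TH)-UP*np.sin(TH)); x=np.cross(y,z)
    R=np.column_stack([x,y,z]); pos=np.array([base[0],base[1],0])+ah*s+UP*tz
    return pos,R
def vfinal(base,ang,pos,R,target,psi):
    a=unit(np.array([np.cos(ang),np.sin(ang),-.026])); b=np.array([base[0],base[1],.0135])
    lat=np.cross(UP,a); lat=unit(lat); up=np.cross(a,lat)
    V=np.column_stack([-up,-lat,a])  # valve frame x: 'down' at grasp -> approach dir horizontal
    if np.linalg.det(V)<0: V[:,1]*=-1
    F=Ro.from_euler('z',psi).as_matrix()
    return target+F@V.T@(pos-b), F@V.T@R
E
python3 - <<'E'
from bench import ctrl
from h import *
base=(.5214,-.0203);ang=np.radians(103.2)
print(ctrl.current_q())
for fl in (1,-1):
    pos,R=vgrasp(base,ang,flip=fl)
    print('grasp',fl,pos,np.round(ctrl.ik(pos,R) if ctrl.ik(pos,R) is not None else 0), np.round(ctrl.ik(pos+[0,0,.12],R) if ctrl.ik(pos+[0,0,.12],R) is not None else 0))
    for psi in range(-180,180,30):
        t=local(TRV,YV,-.02,0,.004)
        fp,FR=vfinal(base,ang,pos,R,t,np.radians(psi))
        q=ctrl.ik(fp,FR);q2=ctrl.ik(fp+[0,0,.1],FR)
        print(psi,np.round(fp,3),np.round(FR[:,1],2),None if q is None else np.round(q),None if q2 is None else np.round(q2))
E
```

```text
[ 6.87855038e+01  2.83086001e+01  7.71158081e+01  1.77581292e-05
  7.46269479e+01 -5.47269863e+00]
grasp 1 [0.51546288 0.00501305 0.0117    ] [ 17.  43. 106. -52.  47.  45.] [ 17.  31. 102. -43.  58.  30.]
-180 [ 0.479 -0.302  0.03 ] [-0.83 -0.   -0.55] [ -25.   65.   52.  -23.  114. -115.] [ -25.   58.   52.  -25.  121. -118.]
-150 [ 0.479 -0.303  0.03 ] [-0.72 -0.42 -0.55] [ -17.   60.   68.  -38.   96. -125.] [ -17.   53.   68.  -38.  103. -130.]
-120 [ 0.479 -0.303  0.03 ] [-0.42 -0.72 -0.55] [ -10.   55.   88.  -54.   75. -126.] [ -10.   46.   88.  -53.   80. -134.]
-90 [ 0.48  -0.303  0.03 ] [ 0.   -0.83 -0.55] None None
-60 [ 0.48  -0.303  0.03 ] [ 0.42 -0.72 -0.55] [-18.  56. 131. 219.  62. -85.] [ -18.   38.  130.  228.   48. -100.]
-30 [ 0.481 -0.303  0.03 ] [ 0.72 -0.42 -0.55] [-47.  63. 141. 166.  80. -97.] [-47.  41. 140. 163.  57. -90.]
0 [ 0.481 -0.302  0.03 ] [ 0.83 -0.   -0.55] [-68.  54. 128. 114.  58. -93.] [-68.  38. 127. 102.  52. -73.]
30 [ 0.481 -0.301  0.03 ] [ 0.72  0.42 -0.55] [-70.  52. 107.  68.  63. -66.] [-70.  40. 106.  63.  68. -54.]
60 [ 0.48  -0.301 
[... 1119 characters left out ...]
.  83.] [-47.  41. 140. 163.  57.  90.]
0 [ 0.481 -0.302  0.03 ] [ 0.83 -0.   -0.55] [-68.  54. 128. 114.  58.  87.] [-68.  38. 127. 102.  52. 107.]
30 [ 0.481 -0.301  0.03 ] [ 0.72  0.42 -0.55] [-70.  52. 107.  68.  63. 114.] [-70.  40. 106.  63.  68. 126.]
60 [ 0.48  -0.301  0.03 ] [ 0.42  0.72 -0.55] [-64.  55.  85.  44.  83. 122.] [-64.  47.  85.  44.  89. 128.]
90 [ 0.48  -0.301  0.03 ] [ 0.    0.83 -0.55] [-56.  61.  65.  29. 103. 118.] [-56.  54.  65.  30. 110. 122.]
120 [ 0.479 -0.301  0.03 ] [-0.42  0.72 -0.55] [-46.  66.  51.  14. 118. 105.] [-46.  59.  50.  15. 125. 107.]
150 [ 0.479 -0.301  0.03 ] [-0.72  0.42 -0.55] [-35.  67.  46.  -5. 123.  84.] [-35.  61.  45.  -6. 130.  83.]
```

```bash
python3 - <<'E'
from bench import ctrl
from h import *
base=(.5214,-.0203);ang=np.radians(103.2)
pos,R=vgrasp(base,ang)
ctrl.goto(pos-R[:,1]*.10,R); print(ctrl.current_t())
ctrl.command_gripper(.6); print(ctrl.current_t(),ctrl.current_grip_width())
T=np.eye(4);T[:3,:3]=ctrl.current_eef_rot();T[:3,3]=ctrl.current_tool_pos()
im=ctrl.read_camera('wrist');cv2.imwrite('pics/w1.png',im);np.save('w1.npy',T)
p=ctrl.camera_params('wrist'); P=T@np.array(p['T_tool_cam'])
ah=np.array([np.cos(ang),np.sin(ang)])
for s in(0,.018,.065): print(proj(p,[base[0]+ah[0]*s,base[1]+ah[1]*s,.0135],P))
print(T)
E
```

```text
2.425
3.1417 0.6022682416808375
[286.622743   230.74189814]
[286.61766003 218.26587997]
[286.60172538 179.15464891]
[[ 9.73574879e-01  1.30960852e-01 -1.87086103e-01  5.02362291e-01]
 [ 2.28368022e-01 -5.58433623e-01  7.97496041e-01  6.08398055e-02]
 [-3.44091027e-05 -8.19146595e-01 -5.73584218e-01  9.36064012e-02]
 [ 0.00000000e+00  0.00000000e+00  0.00000000e+00  1.00000000e+00]]
```

View pics/w1.png

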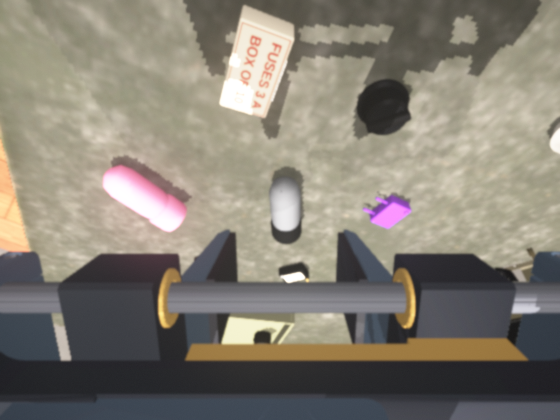

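The wrist view shows the valve centred between the fingers (axis at column ~286, predicted 286.6), pink at left and purple at right, both clear. I'll grasp it now.

```bash
python3 - <<'E'
from bench import ctrl
from h import *
base=(.5214,-.0203);ang=np.radians(103.2)
pos,R=vgrasp(base,ang)
ctrl.move_l(pos-R[:,1]*.02,vel=.12)
c=ctrl.move_l(pos,vel=.04,contact_N=6); print('contact',c,ctrl.current_tool_pos()-pos,ctrl.current_contact_force())
ctrl.command_gripper(0.0); print(ctrl.current_t(),ctrl.current_grip_width()*91)
pos2=ctrl.current_tool_pos(); np.save('vg.npy',pos2)
cv2.imwrite('pics/s1.png',ctrl.read_camera('scene')[150:300,150:350].repeat(3,0).repeat(3,1))
ctrl.move_l(pos2+[0,0,.15],vel=.15); print(ctrl.current_t(),ctrl.current_grip_width()*91,ctrl.current_contact_force())
cv2.imwrite('pics/w2.png',ctrl.read_camera('wrist'));cv2.imwrite('pics/s2.png',ctrl.read_camera('scene'))
E
```

```text
contact False [-7.34275124e-05 -1.02803727e-04 -7.56106460e-05] [-0.505853   -0.16366683  0.85566397]
5.2417 23.906449086507802
6.4417 23.985668727244065 [ 0.98463925  0.30783145 -0.20636613]
```

View pics/w2.png

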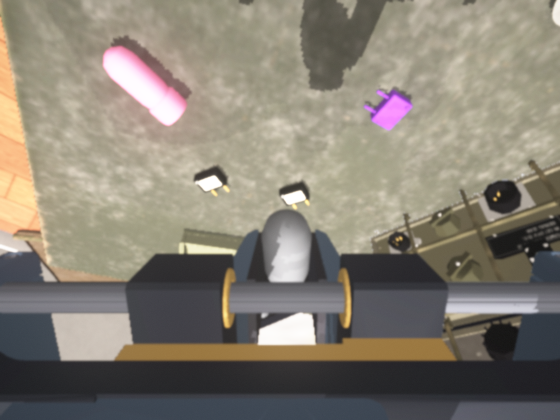

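View pics/s2.png

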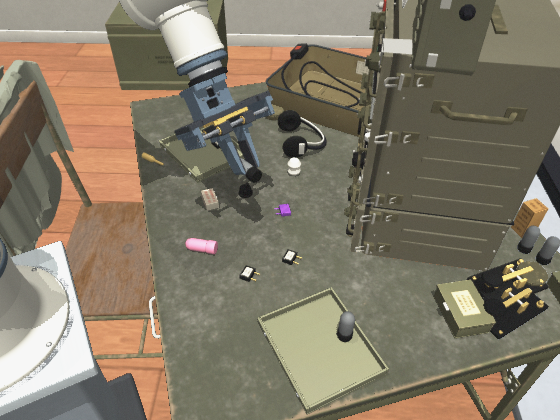

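```bash
python3 - <<'E'
from bench import ctrl
from h import *
base=(.5214,-.0203);ang=np.radians(103.2)
pos,R=vgrasp(base,ang)
t=local(TRV,YV,-.025,-.015,.004)
fp,FR=vfinal(base,ang,pos,R,t,np.radians(60))
ctrl.goto(fp+[0,0,.09],FR); print(ctrl.current_t(),ctrl.current_grip_width()*91)
for n in('scene','top','wrist'): 
    im=ctrl.read_camera(n); cv2.imwrite(f'pics/{n}3.png',im)
    p=ctrl.camera_params(n)
    if n!='wrist':
        for h in (0,.018,.065): print(n,proj(p,t+[0,0,.09+h]))
a=cv2.imread('pics/scene3.png')[210:410,240:440];b=cv2.imread('pics/top3.png')[180:300,350:490]
cv2.imwrite('pics/s3c.png',cv2.resize(a,None,fx=3,fy=3));
E
```

```text
8.5833 23.673281944470762
scene [313.72064912 330.56438659]
scene [314.40549418 324.11912741]
scene [316.31127446 306.18332173]
top [444.40562549 253.58681807]
top [447.83001961 252.78047342]
top [457.48568684 250.50684622]
```

View pics/s3c.png

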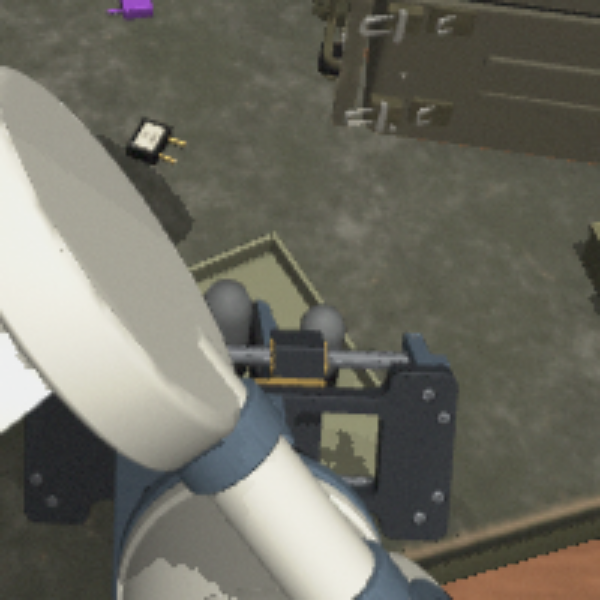

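View pics/wrist3.png

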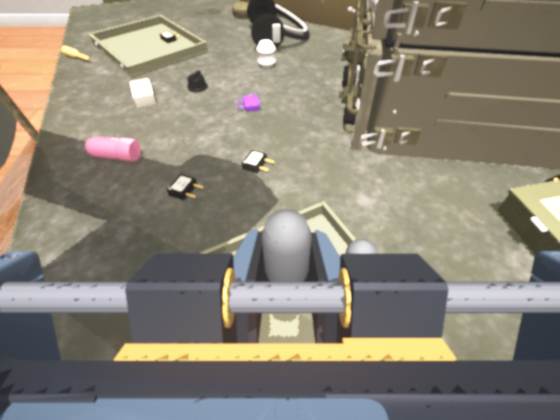

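View pics/top3.png

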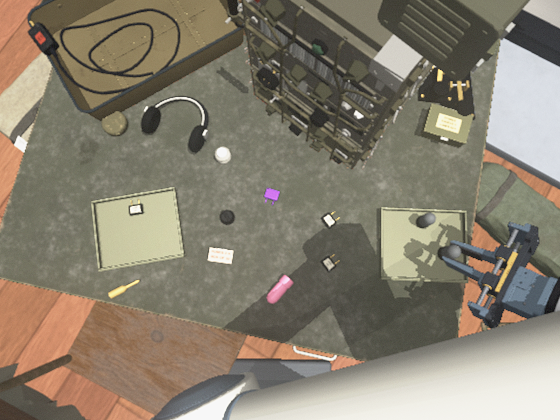

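```bash
python3 - <<'E'
from bench import ctrl
from h import *
base=(.5214,-.0203);ang=np.radians(103.2)
pos,R=vgrasp(base,ang)
a=unit(np.array([np.cos(ang),np.sin(ang),-.026])); b=np.array([base[0],base[1],.0135])
p=ctrl.camera_params('wrist'); C=np.array(p['T_tool_cam'])
# dome sphere-ish centre (12 mm before tip) and silhouette top
from numpy import linspace
lat=np.cross(UP,a);lat=unit(lat);up=np.cross(a,lat)
for tilt in (-5,0,5):
    best=1e9
    for s,r in [(.065,0),(.063,.006),(.060,.009),(.055,.0115),(.05,.0125),(.045,.0125)]:
        for sg in(-1,1):
            g=b+a*.035; v=a*(s-.035)+up*r*sg; v=Ro.from_rotvec(lat*np.radians(tilt)).apply(v)
            best=min(best,proj(p,R.T@(g+v-pos),C)[1])
    print(tilt,best)
im=cv2.imread('pics/wrist3.png')
cv2.imwrite('pics/w3c.png',cv2.resize(im[190:350,210:370],None,fx=3.5,fy=3.5))
t=cv2.imread('pics/top3.png');cv2.imwrite('pics/t3c.png',cv2.resize(t[200:300,370:490],None,fx=5,fy=5))
E
```

```text
-5 209.54281215219459
0 207.09809269281968
5 204.73656479428527
```

View pics/w3c.png

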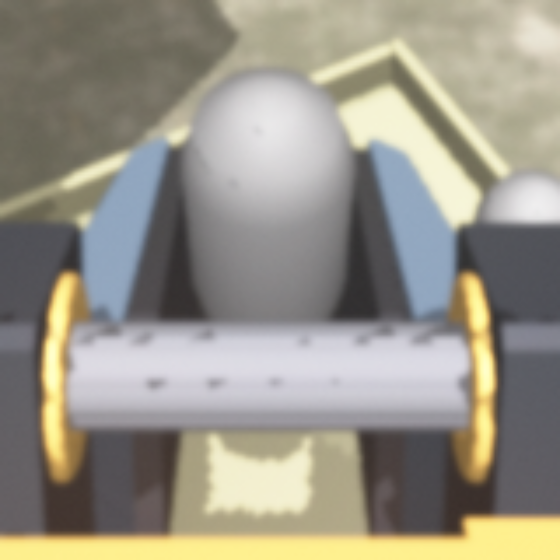

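View pics/t3c.png

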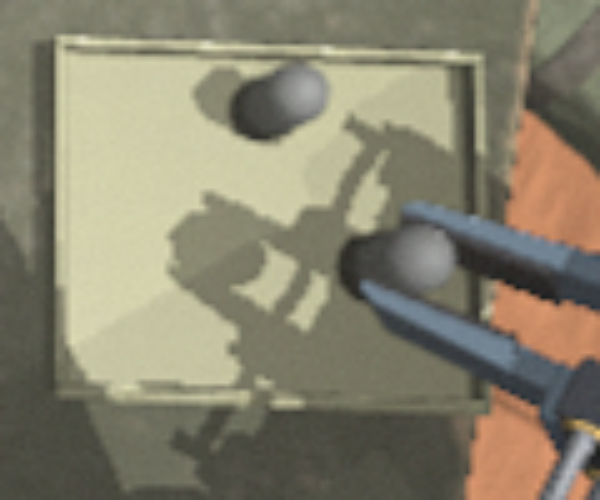

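The valve is held upright with its base down. The tilt cues (wrist −5° scale, top view +) disagree with each other and are within about 3°. Lowering it until it touches.

```bash
python3 - <<'E'
from bench import ctrl
from h import *
base=(.5214,-.0203);ang=np.radians(103.2)
pos,R=vgrasp(base,ang)
t=local(TRV,YV,-.025,-.015,.004)
fp,FR=vfinal(base,ang,pos,R,t,np.radians(60))
ctrl.move_l(fp+[0,0,.010],vel=.08)
c=ctrl.move_l(fp+[0,0,-.006],vel=.012,contact_N=3); print(c,ctrl.current_tool_pos()-fp,ctrl.current_contact_force(),ctrl.current_wrist_torque(),ctrl.current_t())
im=ctrl.read_camera('scene');cv2.imwrite('pics/s4.png',cv2.resize(im[210:410,240:440],None,fx=3,fy=3))
im=ctrl.read_camera('top');cv2.imwrite('pics/t4.png',cv2.resize(im[190:290,370:490],None,fx=5,fy=5))
im=ctrl.read_camera('wrist');cv2.imwrite('pics/w4.png',im)
E
```

```text
True [6.38501313e-05 5.96376625e-05 1.75144991e-03] [ 0.35566362 -2.16515664  6.40032944] [ 0.03031266 -0.06197537 -0.10508766] 10.6583
```

View pics/t4.png

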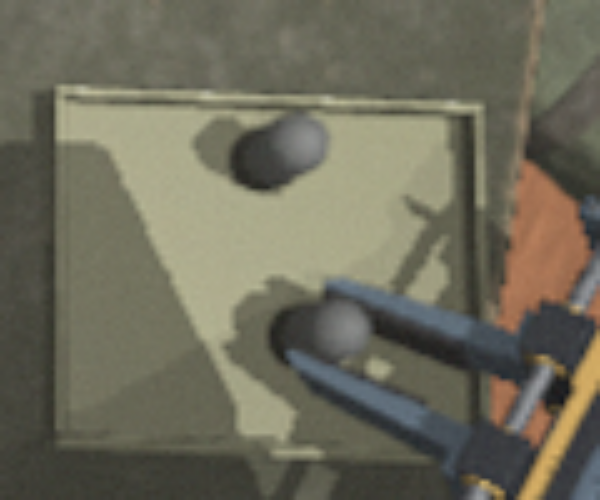

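View pics/w4.png

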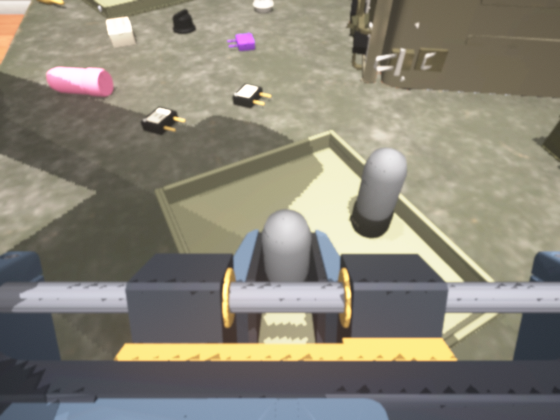

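```bash
python3 - <<'E'
from bench import ctrl
from h import *
p=ctrl.camera_params('top')
ps=ctrl.camera_params('scene')
for n,t in [('sample',local(TRV,YV,.048,0,.004)),('ours',local(TRV,YV,-.025,-.015,.004))]:
    for q,pp,o,f in (('top',p,(370,190),5),('scene',ps,(240,210),3)):
        b=proj(pp,t+[0,0,.0]);d=proj(pp,t+[0,0,.0525]); print(n,q,np.round((b-o)*f),np.round((d-o)*f), 'dome dx/mm',np.round((proj(pp,t+[.001,0,.0525])-d)*f,1),np.round((proj(pp,t+[0,.001,.0525])-d)*f,1))
E
```

```text
sample top [258. 163.] [298. 144.] dome dx/mm [-0.1 -2.4] [-2.5 -0. ]
sample scene [310. 377.] [320. 326.] dome dx/mm [ 1.5 -0.7] [-1.  -1.4]
ours top [296. 336.] [339. 326.] dome dx/mm [-0.1 -2.5] [-2.5 -0. ]
ours scene [212. 449.] [217. 400.] dome dx/mm [ 1.6 -0.8] [-1.  -1.5]
```

View pics/s4.png

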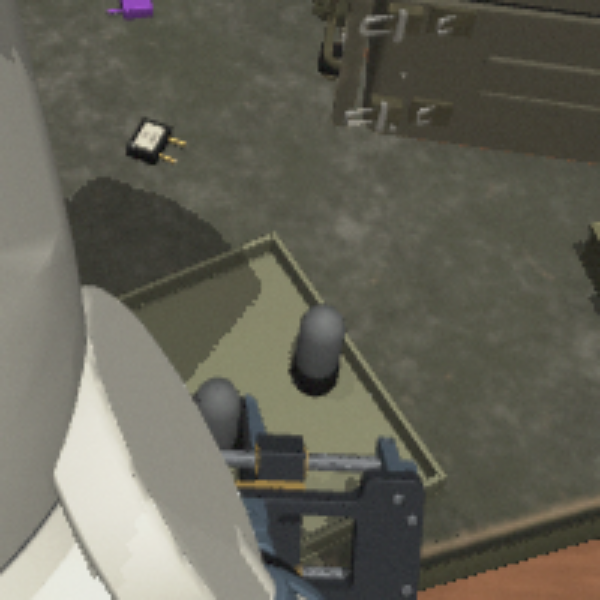

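Touched 1.75 mm early. Compared with the sample valve, ours leans about 2–3° towards the hand. I'll lift it slightly, correct by 3° and lower again.

```bash
python3 - <<'E'
from bench import ctrl
from h import *
base=(.5214,-.0203);ang=np.radians(103.2)
pos,R=vgrasp(base,ang)
t=local(TRV,YV,-.025,-.015,.004)
fp,FR=vfinal(base,ang,pos,R,t,np.radians(60))
d=unit(FR[:,1]*[1,1,0]); ax=np.cross(UP,d)  # rotation taking up -> d
Q=Ro.from_rotvec(ax*np.radians(3)).as_matrix()
np2=t+Q@(fp-t); NR=Q@FR
cur=ctrl.current_tool_pos(); ctrl.move_l(cur+[0,0,.005],vel=.03)
ctrl.move_l(np2+[0,0,.006],vel=.03,ori=NR)
ctrl.sleep(.2);print(ctrl.current_contact_force())
c=ctrl.move_l(np2+[0,0,-.006],vel=.01,contact_N=2.5); print(c,ctrl.current_tool_pos()-np2,ctrl.current_contact_force(),ctrl.current_t())
ctrl.sleep(.2);print(ctrl.current_contact_force())
im=ctrl.read_camera('top');cv2.imwrite('pics/t5.png',cv2.resize(im[190:290,370:490],None,fx=5,fy=5))
im=ctrl.read_camera('wrist');cv2.imwrite('pics/w5.png',cv2.resize(im[130:350,160:460],None,fx=2.5,fy=2.5))
E
```

```text
[ 0.52314368 -0.47545081  0.53087674]
True [4.03182699e-05 3.52135708e-05 2.24407389e-03] [-1.37391874 -0.98799482  4.61396818] 12.1583
[ 0.3793836  -2.0043449   5.20726696]
```

View pics/t5.png

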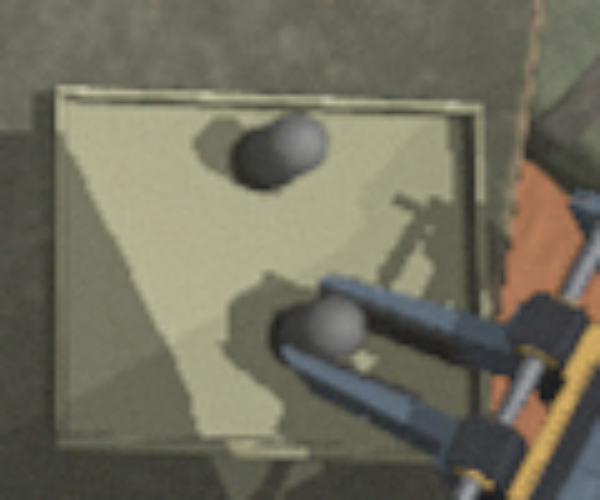

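View pics/w5.png

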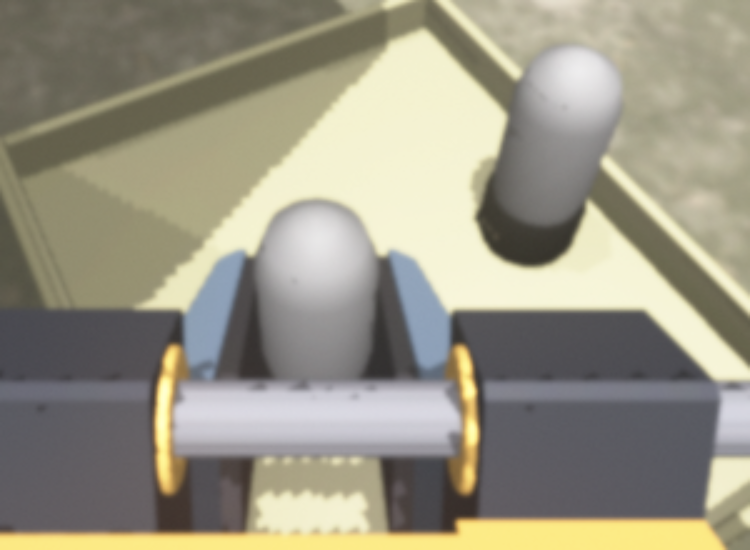

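Contact came 0.5 mm higher and the top view now shows about 2.4° of lean the other way, so 3° was too much. I'll go back to about 0.7°, lower, let go and retract.

```bash
python3 - <<'E'
from bench import ctrl
from h import *
base=(.5214,-.0203);ang=np.radians(103.2)
pos,R=vgrasp(base,ang)
t=local(TRV,YV,-.025,-.015,.004)
fp,FR=vfinal(base,ang,pos,R,t,np.radians(60))
d=unit(FR[:,1]*[1,1,0]); ax=np.cross(UP,d)
Q=Ro.from_rotvec(ax*np.radians(.7)).as_matrix()
np2=t+Q@(fp-t); NR=Q@FR
cur=ctrl.current_tool_pos(); ctrl.move_l(cur+[0,0,.003],vel=.03)
ctrl.move_l(np2+[0,0,.005],vel=.03,ori=NR)
c=ctrl.move_l(np2+[0,0,-.006],vel=.01,contact_N=2.5); print(c,ctrl.current_tool_pos()-np2,ctrl.current_t())
ctrl.sleep(.3);print(ctrl.current_contact_force())
ctrl.command_gripper(.5); print(ctrl.current_contact_force(),ctrl.current_t())
p=ctrl.current_tool_pos(); ctrl.move_l(p-NR[:,1]*.14,vel=.12)
print(ctrl.current_t())
im=ctrl.read_camera('top');cv2.imwrite('pics/t6.png',cv2.resize(im[190:290,370:490],None,fx=5,fy=5))
im=ctrl.read_camera('wrist');cv2.imwrite('pics/w6.png',im)
E
```

```text
True [1.07090433e-04 7.62042319e-05 1.84778498e-03] 13.5
[-1.67116435 -2.04798191  5.87286587]
[ 0.37975911  0.34918489 -0.20189613] 14.3333
15.65
```

View pics/w6.png

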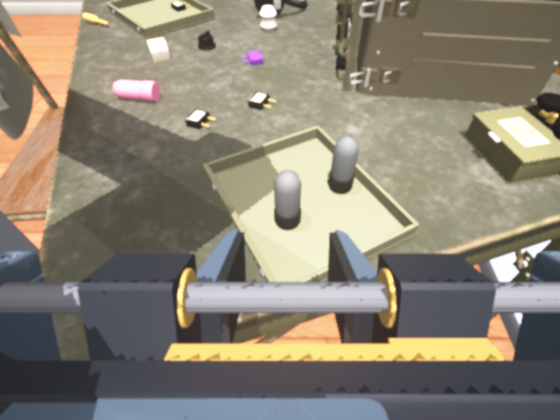

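View pics/t6.png

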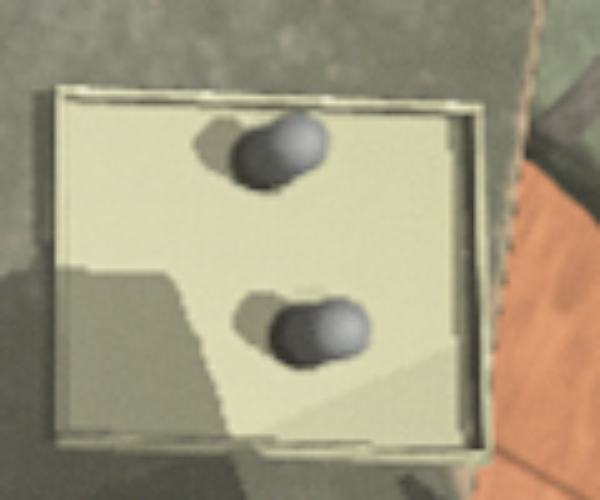

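The valve stands upright on its base at top-crop (300,335), clear of the sample. Now the crystals: I'll hover over the first one and refine its pose with the wrist camera.

```bash
cat >> h.py <<'E'
def down(ang):
    x=np.array([np.cos(ang),np.sin(ang),0]); y=-UP; return np.column_stack([x,y,np.cross(x,y)])
E
python3 - <<'E'
from bench import ctrl
from h import *
for a in (34,214):
    for n,P,aa in [('gA',[.5501,-.1046,.002],a),('gB',[.4587,-.1036,.002],a),('pl',local(TRC,YC,-.025,.04,.006),a+67),('pl',local(TRC,YC,-.025,-.04,.006),a+67)]:
        q=ctrl.ik(P,down(np.radians(aa))); print(a,n,None if q is None else np.round(q))
p=ctrl.current_tool_pos(); ctrl.move_l(p+[0,0,.10],vel=.2)
print(np.round(ctrl.current_q()),ctrl.current_t())
E
```

```text
34 gA [-17.  40.  97.  -0.  43. -51.]
34 gB [-20.  36. 110.  -0.  34. -54.]
34 pl [ 29.  41.  92.  -0.  47. -72.]
34 pl [ 21.  40.  96.  -0.  44. -80.]
214 gA [-17.  40.  97.  -0.  43. 129.]
214 gB [-20.  36. 110.  -0.  34. 126.]
214 pl [ 29.  41.  92.  -0.  47. 108.]
214 pl [ 21.  40.  96.  -0.  44. 100.]
[-73.  45.  71.  39. 105. -46.] 16.4
```

```bash
python3 - <<'E'
from bench import ctrl
from h import *
ctrl.goto([.53,-.115,.14],down(np.radians(34))); print(ctrl.current_t())
T=np.eye(4);T[:3,:3]=ctrl.current_eef_rot();T[:3,3]=ctrl.current_tool_pos()
im=ctrl.read_camera('wrist');cv2.imwrite('pics/w7.png',im);np.save('w7.npy',T)
p=ctrl.camera_params('wrist'); P=T@np.array(p['T_tool_cam'])
for c in ([.5501,-.1046,.01],[.4587,-.1036,.01]): print(proj(p,c,P))
E
```

```text
17.8
[311.60471132 204.34957354]
[227.87020709 147.84131346]
```

View pics/w7.png

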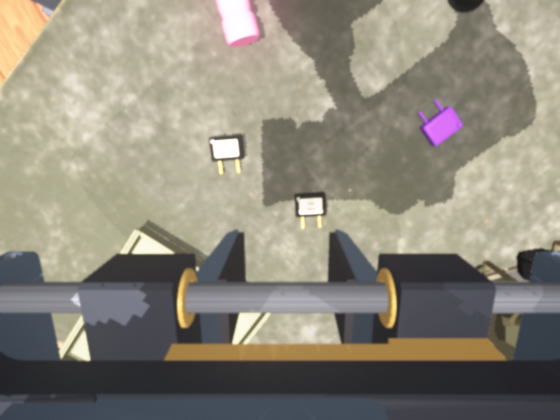

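Both black crystals are where predicted (A at (311,206), B at (227,148), within ~1.5 px), with pins towards the bottom of the image. Purple is at (441,126), well clear. Picking A.

```bash
cat > pick.py <<'E'
import sys
from bench import ctrl
from h import *
x,y,ang,ly,tag=float(sys.argv[1]),float(sys.argv[2]),float(sys.argv[3]),float(sys.argv[4]),sys.argv[5]
R=down(np.radians(ang))
ctrl.goto([x,y,.10],R)
ctrl.move_l([x,y,.015],vel=.12)
c=ctrl.move_l([x,y,.002],vel=.03,contact_N=6); print('c',c,ctrl.current_tool_pos())
ctrl.command_gripper(0); print('w',ctrl.current_grip_width()*91)
ctrl.move_l([x,y,.10],vel=.15); print('w',ctrl.current_grip_width()*91,ctrl.current_t())
t=local(TRC,YC,-.025,ly,0)
Rp=down(YC+np.pi/2)
ctrl.goto(t+[0,0,.10],Rp)
cv2.imwrite(f'pics/{tag}h.png',ctrl.read_camera('wrist'))
print('w',ctrl.current_grip_width()*91,ctrl.current_t())
E
python3 pick.py .5501 -.1046 34 .04 A
```

```text
c False [ 0.55001921 -0.10456811  0.00186419]
w 28.60413876242064
w 28.289859495814472 20.8
w 28.26601787575729 22.475
```

View pics/Ah.png

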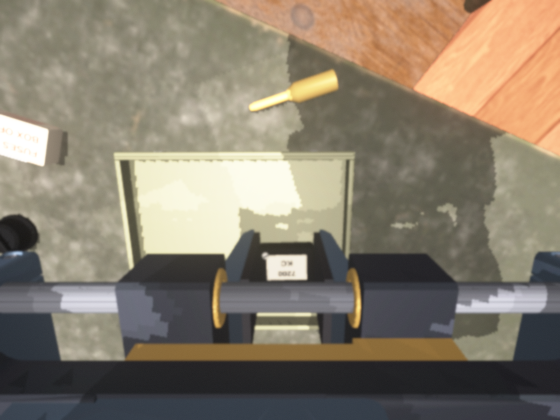

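The crystal is held flat over the tray. Lowering it.

```bash
cat > place.py <<'E'
import sys
from bench import ctrl
from h import *
ly,tag=float(sys.argv[1]),sys.argv[2]
t=local(TRC,YC,-.025,ly,0)
ctrl.move_l(t+[0,0,.018],vel=.12)
c=ctrl.move_l(t+[0,0,.003],vel=.015,contact_N=3); print('c',c,ctrl.current_tool_pos()[2],ctrl.current_contact_force())
ctrl.command_gripper(.5)
ctrl.move_l(t+[0,0,.12],vel=.15); print(ctrl.current_t())
ctrl.sleep(.05)
cv2.imwrite(f'pics/{tag}w.png',ctrl.read_camera('wrist')); im=ctrl.read_camera('top'); cv2.imwrite(f'pics/{tag}t.png',im)
E
python3 place.py .04 A; python3 pick.py .4587 -.1036 33.6 -.04 B
```

```text
c True 0.0058520787663195704 [0.45449652 0.12074373 4.129935  ]
25.45
c False [ 0.45859831 -0.10356702  0.00188783]
w 28.593765050971655
w 28.35023872563007 29.8667
w 28.715411992745235 31.275
```

View pics/Aw.png

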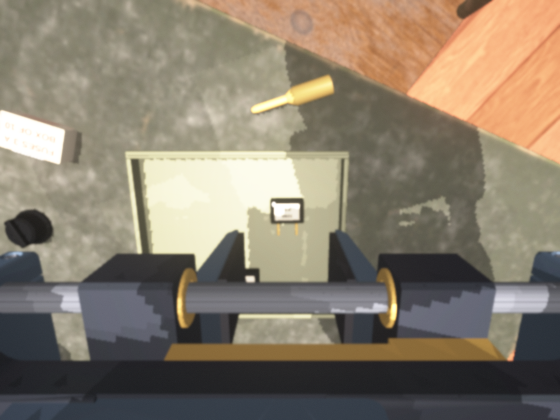

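View pics/Bh.png

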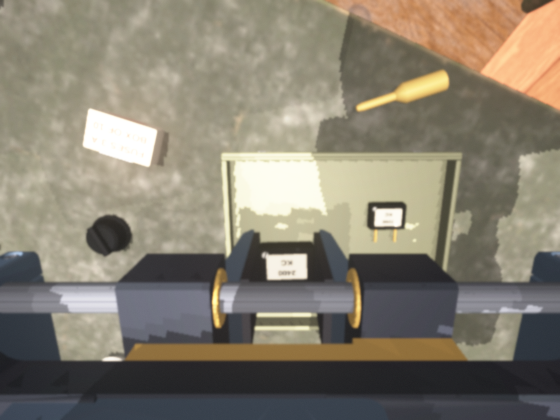

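Crystal A lies flat in the tray (label up, (287,212) in the wrist view). Crystal B is held over the tray, so I'll place it and then inspect everything.

```bash
python3 place.py -.04 B; python3 - <<'E'
from bench import ctrl
import cv2
p=ctrl.current_tool_pos(); ctrl.move_l(p+[-.04,0,.1],vel=.2)
cv2.imwrite('pics/fs.png',ctrl.read_camera('scene'));im=ctrl.read_camera('top');cv2.imwrite('pics/ft.png',im)
print(ctrl.current_t(),ctrl.current_contact_force())
E
```

```text
c True 0.005822283165661454 [1.76072239 0.97207196 1.62697974]
34.25
35.1833 [0.23972466 0.66167669 0.07927661]
```

View pics/Bw.png

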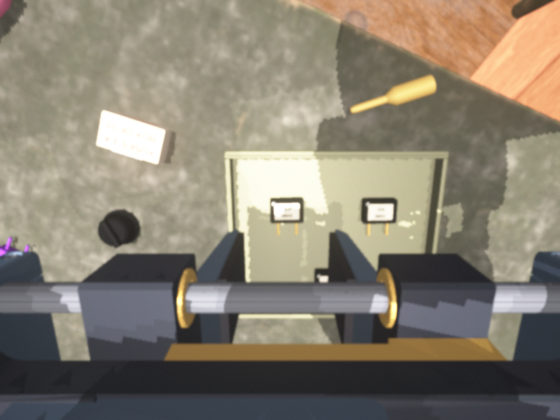

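View pics/fs.png

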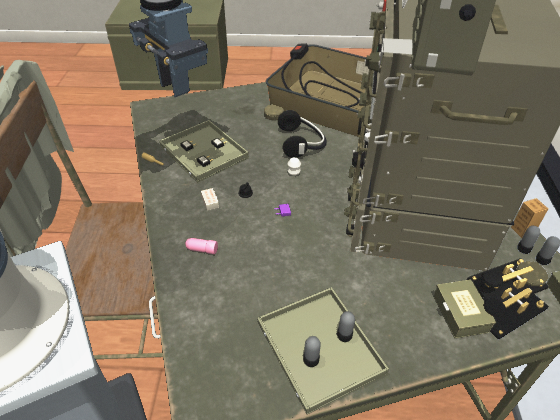

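View pics/ft.png

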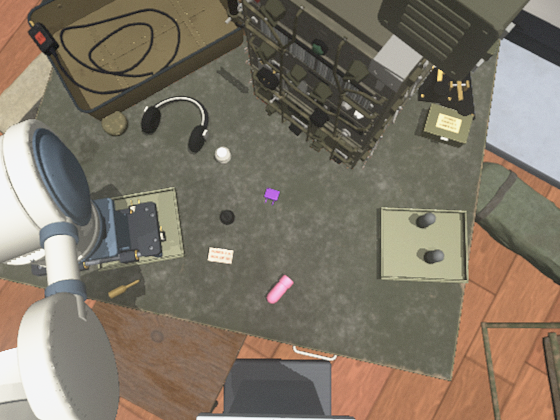

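The scene view shows the valve upright at (312,349) beside its sample and both crystals flat in the left tray at (187,145) and (204,161). The bystanders and look-alikes are at their starting pixels, and the arm is clear of everything.

```bash
python3 -c "
from bench import ctrl
ctrl.sign_off();print(ctrl.current_t())"
```

```text
the job is handed in; nothing more can be done
the job is handed in; nothing more can be done
```

I sorted all three parts and handed the job in at about 35 s of the 67 s allowed. The sign-off gives no verdict.

- **Valve:** I gripped it lying down, turned it upright and lowered it into the right-hand tray until it touched the floor, then let go. The last pictures show it standing on its black base next to the sample.
- **Crystals:** I placed both in the left-hand tray. They lie flat with the label side still up, clear of each other and of the sample.
- **Left alone:** In the last pictures, the insulator, knob, carton and both look-alikes (pink and purple) are at their starting pixels. The arm was clear of everything.

**Check that disagreed:** On the first lowering the valve touched about 1.8 mm higher than I expected, and the cameras gave conflicting tilts of up to about 3°. A 3° correction proved too much. I backed it off to 0.7°, lowered it until it touched again (still about 1.8 mm high), and only then let go. It stood straight afterwards.

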